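# Unhook the seal-pad caddy from its dock

### The job

Take the blue caddy with the two seal pads out of its dock: tip its front up over the yellow lip, draw it forward so its steel tongue comes out from under the catch bar, and lift it away. Then stand it flat, wholly on the round green mat, with both pads still inside, and let go. Leave the tally counter, date stamp, glue stick and nut scoop where they are.

Things in the scene. Friction and masses are not known exactly. Their poses are not given: they have to be found in the camera images.
- dock: Fixed grey steel dock: deck 150 x 112 x 6 mm on the table. Origin: on the table under the centre of the docked caddy's box. x points level from its front (yellow lip, facing the robot's side of the table) to its rear (catch bar), z up; the deck spans x = -63 to 87 mm. Low side guides: inner faces at y = +/-42 mm, tops 18 mm above the table. The docked caddy sits on the deck, axes along the dock's.
- dock_lip (a point): Middle of the top of the yellow lip, a wall across the front, x = -55 to -49 mm in the dock, top 26 mm above the table (20 mm above the deck). It stops the docked caddy from being drawn forward level: turn the caddy front-up about its tongue tip by 0.25 to 0.35 rad, then draw it at least 30 mm forward (toward dock -x), still tilted, then lift it.
- dock_bar (a point): Middle of the underside of the steel catch bar at the rear: bar across at x = 56 to 64 mm in the dock, underside 19 mm and top 27 mm above the table, on posts at y = 28 to 38 mm either side. The docked caddy's tongue lies under it, so a straight lift jams after 7 mm.
- caddy: Loose open blue box, 90 (x) x 76 (y) x 30 (z) mm, walls and floor 4 mm, 0.18 to 0.29 kg. Origin: centre of its underside; x points to its rear, z up. Steel tongue at the rear: 40 mm wide, 6 mm thick, level with the underside, x = 45 to 71 mm. Handle across the top: flat black bar along y at x = 0 on two uprights at the side walls.
- caddy_handle (a point): Centre of the caddy's rigid black handle bar, 78 mm above the underside. The bar is 10 mm thick (caddy x), 24 mm tall (66 to 90 mm above the underside), 68 mm long (caddy y) between 4 mm uprights; pinch it from above, fingers closing along the caddy's x. Stacks of cans up to 370 mm tall stand beyond and left of the dock, from x = 0.55 m at y > 0.27 m.
- caddy_front (a point): Middle of the lower front edge of the caddy's box (x = -45 mm, z = 0 in the caddy).
- caddy_tongue_tip (a point): Middle of the lower rear edge of the caddy's tongue (x = 71 mm, z = 0 in the caddy).
- caddy_mid (a point): Centre of the caddy's whole outline, tongue included, on its underside (x = 13 mm in the caddy). The outline is 116 x 76 mm.
- mat: Fixed round green mat with a dark rubber edge, 200 mm across, 3 mm thick. Origin: its centre, on the table. A label dispenser with a reel stands in front of it, on the robot's side, at x = 0.22 to 0.50, y = -0.17 to 0.10 m, up to 245 mm tall: carry the caddy round or over it.
- seal_pad_0: Loose tan pad, 25 x 42 x 11 mm, lying in the caddy. Origin: centre of its underside.
- seal_pad_1: Loose tan pad, 25 x 42 x 9 mm, lying in the caddy beside the other. Origin: centre of its underside.
- tally_counter: Bystander: round light grey tally counter, 52 x 45 x 17 mm, origin at the centre of its underside.
- date_stamp: Bystander: wooden hand stamp with a turned knob, 27 x 48 x 62 mm, standing, origin at the centre of its underside.
- nut_scoop: Bystander: small steel scoop with a black handle, 47 x 155 x 32 mm, origin at the centre of its underside.
- glue_stick: Bystander: red, white and green glue stick, 25 mm across, 92 mm tall, standing, origin at the centre of its underside.

How it is judged:
On the way:
1. the caddy's front is raised over the lip while its tongue is still under the catch bar (z of caddy_front in the frame of dock above 0.027 m and x of caddy_tongue_tip in the frame of dock above 0.056 m and z of caddy_tongue_tip in the frame of dock below 0.019 m), for 0.05 s.
At the end, for the whole second after the job is handed in: The caddy stands flat on the round mat, released and still: centre of its whole outline within 45 mm of the mat's centre, underside no more than 5 mm above the mat, tilted less than 0.06 rad, and both pads lie inside its box, below the rim (horizontal distance between caddy_mid and mat below 0.045 m and height (world z) of caddy between 0 and 0.008 m and angle between caddy's own z axis and vertical below 0.06 rad and linear speed of caddy below 0.02 m/s and x of seal_pad_0 in the frame of caddy between -0.045 and 0.045 m and y of seal_pad_0 in the frame of caddy between -0.038 and 0.038 m and z of seal_pad_0 in the frame of caddy between -0.002 and 0.03 m and x of seal_pad_1 in the frame of caddy between -0.045 and 0.045 m and y of seal_pad_1 in the frame of caddy between -0.038 and 0.038 m and z of seal_pad_1 in the frame of caddy between -0.002 and 0.03 m); the robot touches nothing.
It fails at once if the tally counter is shifted by more than 30 mm (distance of tally_counter from where it was at the start of the episode above 0.03 m).
It fails at once if the date stamp is shifted by more than 30 mm (distance of date_stamp from where it was at the start of the episode above 0.03 m).
It fails at once if the nut scoop is shifted by more than 30 mm (distance of nut_scoop from where it was at the start of the episode above 0.03 m).
It fails at once if the glue stick is shifted by more than 30 mm (distance of glue_stick from where it was at the start of the episode above 0.03 m).
It also fails if it takes over 51 s, if anything falls off the work surface, if the arm or the gripper's body presses on something with over 40 N, if the wrist force passes 120 N, or if a joint passes its speed limit or range.

### The arm

A 6-joint arm with a two-finger parallel gripper is mounted at the origin on a cart in front of the work surface, level with it; the furniture and walls round the work are solid. World frame = base frame: x ahead of the robot, y to its left, z up, the work surface at z = 0. Lengths are in m, angles in rad, forces in N, time in s.
With the tool pointing down it reaches from about 0.3 to 0.825 m from the base axis. Payload 5.4 kg.
Tool frame: the origin (TCP) lies at the very end of the fingers, on their centre line; the grasp point (between the pads) lies 19 mm behind it; z points along the fingers, x is the direction in which the jaws open and shut, and the axes are right-handed (so a half turn about z gives the same grasp; the last joint's range is limited). The gripper opens to 92 mm and grips with 3 to 60 N. Pads are 20 mm wide; open, the fingers measure 128 mm over their backs; the gripper's body (75 mm by 189 mm) begins 69 mm behind the grasp point.
Start: joints at [0.912, 0.158, 1.597, -0, 1.386, -0.21], TCP at [0.249, 0.518, 0.215] pointing down, gripper open.
Joint ranges: [-2.91, 2.91], [-0.94, 2.29], [0.18, 2.7], [-1.29, 4.43], [0.17, 2.64], [-3, 3]. Speed limits (rad/s): [2.57, 2.57, 3.14, 3.14, 3.14, 3.14].

### API

Orientations are given as a rotation vector (axis times angle).
In Python, from workcell import bot gives the robot as it stands. Calls block until the motion is done:
- bot.goto(position, orientation): joint-space move of the TCP to a pose.
- bot.line_to(position, rot=None, max_speed=0.15): straight line of the TCP; rot=None keeps the orientation; max_speed is the mean speed in m/s.
- bot.set_joints(angles): joint-space move.
- bot.set_gripper(opening, newtons=None): opening from 0.0 (shut) to 1.0 (fully open); newtons is the grip in N (None keeps the last); returns when the fingers have stopped.
- bot.hold(seconds).
- bot.inverse_kinematics(position, orientation): joint angles nearest the present ones, or None.
- bot.read_camera(name): name is "scene" or "top" or "wrist"; returns a dict with "pixels" (400x640x3 uint8, blue, green, red), "fx", "fy", "cx", "cy" (pixels), "R" (3x3) and "t" (3): a world point X has camera coordinates R X + t. Camera axes: x right, y down, z forward; pixel columns grow to the right and rows downward; lengths in m; the calibration is good to about 2 mm. The wrist camera is an equidistant fisheye: a pixel r from the principal point sees the ray r / f radians off the axis. A picture is of the moment at which its call begins. There is no depth.
A pose or a line that the arm cannot do raises bot.MotionError and nothing moves.
- bot.job_done(): hands the job in, once; it reports no verdict.
Readings, each from a call of its own:
- bot.current_clock(): time.
- bot.current_joints(): joint angles.
- bot.current_joint_vel(): joint speeds.
- bot.current_effort(): joint torques, N m.
- bot.current_ee_pos(): TCP position.
- bot.current_tool_rot(): TCP orientation.
- bot.current_contact_force(): force on the tool from outside, world axes, zero at the start.
- bot.current_ft_torque(): the same for the moment, N m.
- bot.current_opening(): opening from 0.0 (shut) to 1.0 (fully open).
Only numpy, scipy, OpenCV 4.12 (cv2) and the standard library are available. Lean on these libraries where they do the work, as an engineer would, in place of code of your own. Each camera call takes 0.05 s, during which the arm holds its last target. There are 200 camera calls.

## Working session

There is one attempt and no reset: what is moved stays moved. The work goes in short steps, each a Python script; the robot and the scene stay as the last script left them, time stands still between calls to the robot, and variables do not carry over. Pictures are saved under pics/ and viewed, about 8 in all and at most 12, crops included, and the job is handed in when it is done.

```bash
mkdir -p pics; ls
python3 - <<'E'
from workcell import bot
import cv2,numpy as np
for n in ("top","scene"):
    c=bot.read_camera(n); cv2.imwrite(f"pics/{n}0.png",c["pixels"])
    R=np.array(c["R"]);print(n,c["fx"],c["cx"],c["cy"],(-R.T@c["t"]).round(3),R.round(2).tolist())
print(bot.current_clock(),bot.current_tool_rot())
E
```

```text
pics
top 476.25260379053736 325.5077037420108 199.94815564383623 [ 0.27  -0.012  1.384] [[-0.02, -1.0, 0.01], [-0.98, 0.02, -0.18], [0.18, -0.01, -0.98]]
scene 361.09458749547395 314.8421379614672 192.91806044362752 [-0.109 -0.533  0.693] [[0.61, -0.79, -0.01], [-0.47, -0.35, -0.81], [0.64, 0.5, -0.59]]
0.1 [ 2.65960870e+00  1.67112659e+00 -2.37938060e-03]
```

View pics/top0.png

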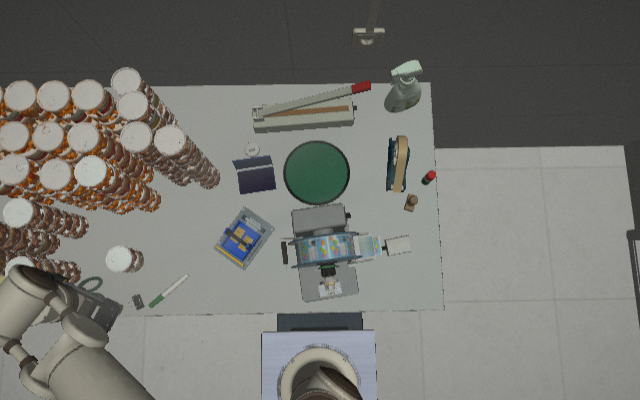

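View pics/scene0.png

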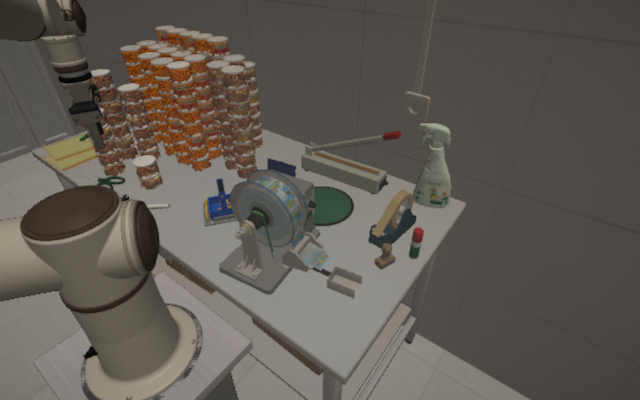

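The top view shows the mat at (317,172), the dock and caddy at about (243,238), the counter at (252,149), the stamp at (411,202) and the glue stick at (428,178). Next I'll measure the mat and zoom in on the dock.

```bash
cat > h.py <<'E'
from workcell import bot
import cv2,numpy as np
def plane(c,uv,z):
    uv=np.atleast_2d(uv).astype(float);R=np.array(c["R"]);o=-R.T@np.array(c["t"])
    a=(uv[:,0]-c["cx"])/c["fx"];b=(uv[:,1]-c["cy"])/c["fy"]
    d=np.c_[a,b,np.ones(len(a))]@R
    return o+d*((z-o[2])/d[:,2])[:,None]
def blob(m,lo=20):
    n,l,s,ce=cv2.connectedComponentsWithStats(m.astype(np.uint8))
    return [(l==i,s[i],ce[i]) for i in range(1,n) if s[i,4]>=lo]
E
python3 - <<'E'
from h import *
c=bot.read_camera("top");p=c["pixels"];h=cv2.cvtColor(p,cv2.COLOR_BGR2HSV);H,S,V=[h[...,i].astype(int) for i in range(3)]
for nm,m in (("green",(H>60)&(H<95)&(S>90)&(V>40)),("blue",(H>105)&(H<130)&(S>140)&(V>100)),("yellow",(H>18)&(H<35)&(S>100)&(V>90))):
    m=m.copy(); m[:,:200]=0
    for b,s,ce in blob(m,8):
        ct=max(cv2.findContours(b.astype(np.uint8),0,2)[0],key=len)
        print(nm,s,ce.round(1),cv2.minAreaRect(ct)); 
        if nm=="green" and s[4]>1000:
            w=plane(c,ct[:,0],.003)[:,:2].astype(np.float32);print("mat",cv2.minEnclosingCircle(w),w.min(0),w.max(0))
cv2.imwrite("pics/dock0.png",cv2.resize(p[195:280,200:300],None,fx=7,fy=7,interpolation=cv2.INTER_CUBIC))
E
```

```text
green [ 286  149   62   53 2167] [318.6 177.4] ((318.9280090332031, 177.4145965576172), (46.74612045288086, 60.897010803222656), 61.189208984375)
mat ((0.6051521301269531, -0.0022504236549139023), 0.09132121503353119) [ 0.51969135 -0.09311643] [0.67773664 0.08875503]
green [321 265  10   4  18] [325.5 266.5] ((325.5, 266.5), (1.6970562934875488, 9.333809852600098), 81.8698959350586)
blue [232 220  16  11  56] [240.3 225.1] ((238.75003051757812, 227.75003051757812), (10.60660171508789, 12.727922439575195), 45.0)
blue [250 233   9  13  55] [253.9 237.3] ((252.60003662109375, 238.30003356933594), (7.602630138397217, 12.521980285644531), 26.56505012512207)
blue [225 243  24  18 195] [236.  250.6] ((236.28001403808594, 248.96002197265625), (21.600000381469727, 12.80000114440918), 36.869895935058594)
blue [245 244   4   4   8] [246.5 245.5] ((246.50001525878906, 245.50003051757812), (1.3416407108306885, 4.0249223709106445), 26.56505012512207)
yellow [234 227   8   9  40] [237.9 231.2] ((237.92306518554688, 231.1153564453125), (4.992301940917969, 7.488452911376953), 33.690067291259766)
yellow [244 237   7   6  29] [246.6 239.3] ((246.25003051757812, 239.25003051757812), (4.949747562408447, 5.656853675842285), 45.0)
yellow [239 244   6   6  23] [241.3 246.3] ((241.40003967285156, 246.20004272460938), (4.472135543823242, 4.4721360206604), 26.56505012512207)
yellow [216 246  28  20  73] [230.  255.9] ((229.50001525878906, 255.50001525878906), (33.01432800292969, 2.3249528408050537), 35.53767776489258)
yellow [332 246   2   4   8] [332.5 247.5] ((332.5, 247.5), (3.0, 1.0), 90.0)
yellow [324 250   2   4   8] [324.5 251.5] ((324.5, 251.5), (3.0, 1.0), 90.0)
```

View pics/dock0.png

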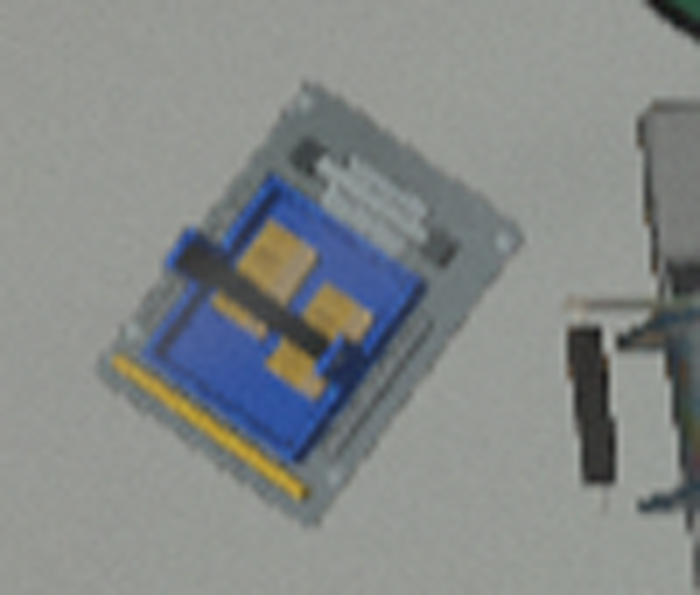

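The deck, lip, caddy rim and handle are all clear in the crop: deck corners (312,82), (523,238), (312,525), (100,365), and the lip from (115,358) to (305,494). I'll cast these to their planes.

Run:
```python
from h import *
c=bot.read_camera("top");p=c["pixels"]
def P(l,z): return plane(c,(np.array(l,float)+.5)/7-.5+[200,195],z)[:,:2]
def rep(n,q):
    print(n,"ctr",q.mean(0).round(4),"sides",np.linalg.norm(q-np.roll(q,-1,0),axis=1).round(3))
D=P([(312,82),(523,238),(312,525),(100,365)],.006);rep("deck",D)
f=(D[0]+D[1]-D[2]-D[3])/2;r=(D[0]+D[3]-D[1]-D[2])/2
yaw=[np.arctan2(f[1],f[0]),np.arctan2(-r[0],r[1])];print("yaw",yaw)
B=P([(272,180),(425,285),(295,460),(147,352)],.036);rep("rim",B)
L=P([(115,358),(305,494)],.026);rep("lip",L);d=L[0]-L[1];print("lipyaw",np.arctan2(-d[0],d[1]))
Hd=P([(187,255),(335,350)],.096);rep("handle",Hd);
y=np.mean(yaw);e=np.array([np.cos(y),np.sin(y)])
print("origin from deck",D.mean(0)-.012*e,"from lip",L.mean(0)+.052*e,"rim",B.mean(0),"handle",Hd.mean(0))
g=p.astype(int);m=((p.max(2)<110)).astype(np.uint8);m[:,:275]=0;m[:,360:]=0;m[:135]=0;m[215:]=0
m[202:]=0
ct=max(cv2.findContours(m,0,1)[0],key=cv2.contourArea)
w=plane(c,ct[:,0],.003)[:,:2];w=w[w[:,0]>.535]
s=np.linalg.lstsq(np.c_[2*w,np.ones(len(w))],(w**2).sum(1),rcond=None)[0];print("mat",s[:2],np.sqrt(s[2]+s[:2]@s[:2]),len(w))
from scipy.spatial.transform import Rotation as Ro
print(Ro.from_rotvec(bot.current_tool_rot()).as_matrix().round(3))
```

```text
deck ctr [0.4151 0.2102] sides [0.111 0.145 0.111 0.145]
yaw [np.float64(-0.6348108829918457), np.float64(-0.6501440141851759)]
rim ctr [0.405  0.2163] sides [0.076 0.087 0.075 0.085]
lip ctr [0.3631 0.2478] sides [0.096 0.096]
lipyaw -0.6257961043843764
handle ctr [0.4054 0.2155] sides [0.069 0.069]
origin from deck [0.40545998 0.21740142] from lip [0.40471068 0.2166319 ] rim [0.40495504 0.21630565] handle [0.40542006 0.21549996]
mat [ 0.60637827 -0.00101687] 0.09853320546675107 139
[[ 0.434  0.901 -0.001]
 [ 0.901 -0.434 -0.001]
 [-0.001 -0.    -1.   ]]
```

The four origin estimates agree within 2 mm, and the sizes match what's given. The dock origin is (0.405, 0.2165) with yaw -0.637, and the mat is at (0.606, -0.001). Next I'll check IK for every waypoint, then grasp.

```bash
cat >> h.py <<'E'
from scipy.spatial.transform import Rotation as Ro
O=np.array([.405,.2165,0]);YAW=-.637;MAT=np.array([.606,-.001])
G=np.array([0,0,.078-.019])       # TCP in caddy frame
FLIP=Ro.from_euler('x',np.pi)      # tool x = caddy x, z down
def tcp(origin,yaw,th):            # world caddy origin, yaw, front-up tilt
    R=Ro.from_euler('ZY',[yaw,th]);return origin+R.apply(G),(R*FLIP).as_rotvec()
def dockpose(th,dx=0,dz=0):        # tilted about the tongue tip, then shifted in dock frame
    tip=np.array([.071,0,.006]);o=tip+Ro.from_euler('y',th).apply([-.071,0,0])+[dx,0,dz]
    return tcp(O+Ro.from_euler('z',YAW).apply(o),YAW,th)
def placepose(z):
    y=-np.pi/2;o=np.r_[MAT-.013*np.array([np.cos(y),np.sin(y)]),z];return tcp(o,y,0)
E
python3 - <<'E'
from h import *
W={"above":dockpose(0,0,.15),"grasp":dockpose(0),"tilt":dockpose(.3,0,.001),"draw":dockpose(.3,-.037,.002),"up":dockpose(.3,-.037,.29),"lvl":dockpose(0,-.037,.29),"pl_hi":placepose(.29),"pl":placepose(.003)}
for k,(p,r) in W.items():
    q=bot.inverse_kinematics(p,r);print(k,p.round(3),None if q is None else np.round(q,2))
p,r=W["above"];bot.goto(p,r)
bot.set_gripper(1.0)
p,r=W["grasp"];bot.line_to(p+[0,0,.04],r)
cv2.imwrite("pics/w1.png",bot.read_camera("wrist")["pixels"]);print(bot.current_clock(),bot.current_contact_force())
E
```

```text
above [0.405 0.216 0.215] [ 0.23 -0.15  1.91 -0.    1.39  0.86]
grasp [0.405 0.216 0.065] [ 0.23  0.04  2.05 -0.    1.06  0.86]
tilt [0.422 0.204 0.084] [0.06 0.18 1.88 0.2  1.32 0.62]
draw [0.392 0.226 0.085] [0.1  0.13 1.94 0.21 1.31 0.66]
up [0.392 0.226 0.373] [ 0.1  -0.1   1.58  0.21  1.88  0.78]
lvl [0.375 0.239 0.355] [ 0.29 -0.24  1.71 -0.    1.67  0.93]
pl_hi [0.606 0.012 0.349] [-0.18  0.19  1.3  -0.    1.65  1.39]
pl [0.606 0.012 0.062] [-0.18  0.39  1.63 -0.    1.12  1.39]
2.6333 [ 0.08254216 -0.84496912 -0.79226777]
```

View pics/w1.png

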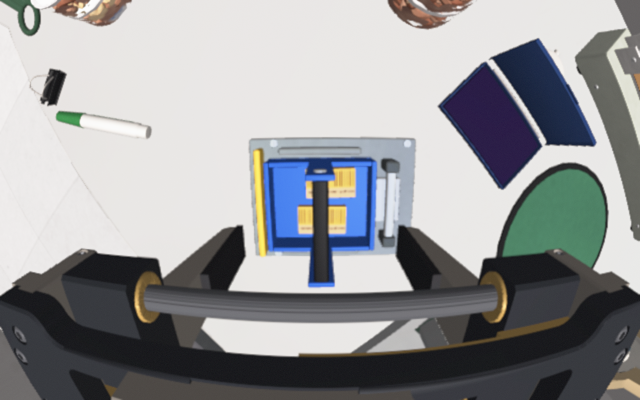

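The wrist view shows the handle (column 320) midway between the fingers (columns 240 and 400) and parallel to the pads. I'll grasp and tilt.

Run:
```python
from h import *
def st(k): print(k,round(bot.current_clock(),2),np.round(bot.current_ee_pos(),4),np.round(bot.current_contact_force(),1),round(bot.current_opening(),3))
p,r=dockpose(0);bot.line_to(p,r,max_speed=.06);st("down")
bot.set_gripper(0.0,40);st("grip")
for th in np.arange(.05,.301,.05):
    p,r=dockpose(th,0,.001);bot.line_to(p,r,max_speed=.03);st(f"{th:.2f}")
    if np.linalg.norm(bot.current_contact_force())>45: break
bot.hold(.2)
for n in ("top","wrist"): cv2.imwrite(f"pics/{n}2.png",bot.read_camera(n)["pixels"])
a=cv2.imread("pics/top2.png")[185:285,190:310];b=cv2.imread("pics/wrist2.png")[100:300,200:440]
cv2.imwrite("pics/tilt2.png",np.hstack([cv2.resize(a,(480,400),interpolation=2),cv2.resize(b,(320,400))]))
```

```text
down 3.45 [0.4052 0.2166 0.0651] [ 0.5 -0.2  0.6] 0.998
grip 4.66 [0.405  0.2164 0.0649] [ 0.1 -0.5 -1.2] 0.109
0.05 4.99 [0.4074 0.2144 0.0692] [ 0.5  0.6 -3. ] 0.107
0.10 5.29 [0.41   0.2126 0.0725] [-1.  -0.5 -2.4] 0.109
0.15 5.59 [0.4127 0.2107 0.0757] [-0.4  1.4 -1.9] 0.108
0.20 5.89 [0.4155 0.2086 0.0788] [-0.8 -0.2 -2.8] 0.106
0.25 6.19 [0.4185 0.2065 0.0816] [-0.1  0.6 -2.3] 0.104
0.30 6.49 [0.4216 0.2042 0.0842] [ 0.2 -0.7 -2.4] 0.107
```

View pics/tilt2.png

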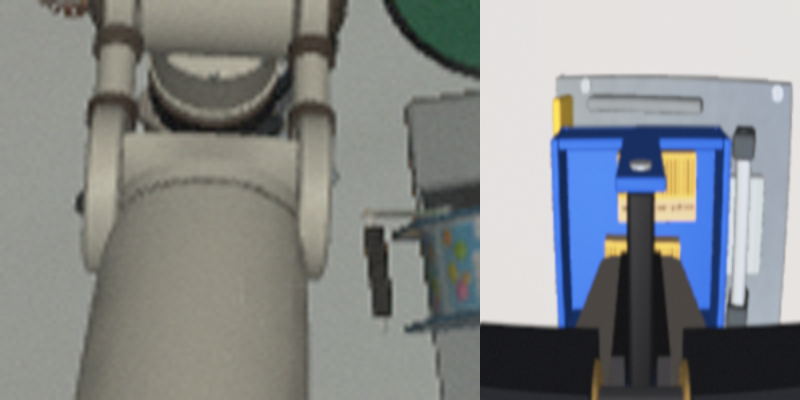

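The caddy is tilted with its front hiding the lip, the bar still lies over the tongue, and the wrist carries only about 2.4 N of weight, so nothing is jamming. I'll draw it out, lift, then carry it over the dispenser.

Run:
```python
from h import *
def st(k):
    f=bot.current_contact_force();print(k,round(bot.current_clock(),2),np.round(bot.current_ee_pos(),4),np.round(f,1),round(bot.current_opening(),3))
    if np.linalg.norm(f)>20: raise SystemExit("force")
for d in (-.012,-.025,-.037):
    p,r=dockpose(.3,d,.001);bot.line_to(p,r,max_speed=.04);st("draw")
p,r=dockpose(.3,-.037,.015);bot.line_to(p,r,max_speed=.03);st("lift")
p,r=dockpose(.3,-.037,.06);bot.line_to(p,r,max_speed=.08);st("lift")
p,r=dockpose(.3,-.037,.25);bot.line_to(p,r,max_speed=.15);st("lift")
p,r=dockpose(0,-.037,.29);bot.line_to(p,r,max_speed=.08);st("lvl")
p,r=placepose(.29);bot.line_to(p,r,max_speed=.12);st("over mat")
p,r=placepose(.06);bot.line_to(p,r,max_speed=.12);st("low")
bot.hold(.3)
a=bot.read_camera("wrist")["pixels"];b=bot.read_camera("scene")["pixels"]
cv2.imwrite("pics/low3.png",np.hstack([cv2.resize(a[80:380,120:520],(400,300)),cv2.resize(b[130:280,200:400],(400,300))]))
```

```text
draw 7.24 [0.4117 0.2115 0.0843] [-0.6  0.9 -1.4] 0.104
draw 7.72 [0.4013 0.2192 0.0843] [ 0.   0.7 -2.4] 0.106
draw 8.17 [0.3916 0.2264 0.0843] [-0.4 -0.3 -1.9] 0.107
lift 8.78 [0.3919 0.2262 0.0984] [-0.2 -0.  -2.2] 0.107
lift 9.5 [0.3916 0.2262 0.1431] [ 0.5  0.9 -2.1] 0.106
lift 10.92 [0.3914 0.2262 0.3323] [-0.7  0.3 -2.6] 0.106
lvl 11.44 [0.3747 0.2387 0.3543] [-0.1 -0.1 -2.2] 0.107
over mat 14.28 [0.6059 0.0123 0.3491] [ 0.3  0.6 -2.3] 0.106
low 16.35 [0.6065 0.0119 0.1198] [-0.9 -0.1 -2.8] 0.104
```

View pics/low3.png

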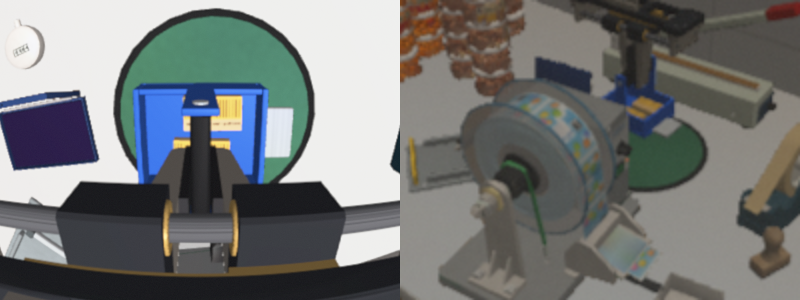

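The caddy hangs level over the mat, with its outline and tongue (columns 135–293) inside the mat's edge (115–313) and both pads in it. I'll lower to contact, release and retreat.

Run:
```python
from h import *
p,r=placepose(.008);bot.line_to(p,r,max_speed=.08)
for z in np.arange(.006,-.0011,-.001):
    bot.line_to(placepose(z)[0],r,max_speed=.02);bot.hold(.1);f=bot.current_contact_force()[2];print(round(z,3),round(f,1))
    if f>2: break
bot.hold(.2)
bot.set_gripper(.5);bot.hold(.2)
q=bot.current_ee_pos();bot.line_to(q+np.array([0,0,.2]),max_speed=.12)
q=bot.current_joints();print(bot.current_clock())
bot.set_joints(np.r_[.9,q[1:]]);bot.hold(.3)
c=bot.read_camera("top");b=bot.read_camera("scene");P=c["pixels"]
cv2.imwrite("pics/end4.png",np.hstack([cv2.resize(P[125:225,260:380],(480,400),interpolation=2),cv2.resize(b["pixels"][150:250,250:350],(320,320),interpolation=2)[:].copy() if 0 else cv2.resize(b["pixels"][150:250,260:340],(320,400),interpolation=2)]))
print(bot.current_clock(),bot.current_contact_force())
```

```text
0.006 -2.6
0.005 -2.6
0.004 -2.8
0.003 -3.0
0.002 6.3
22.2
24.825 [ 1.0389587  -0.74982958 -0.11115403]
```

View pics/end4.png

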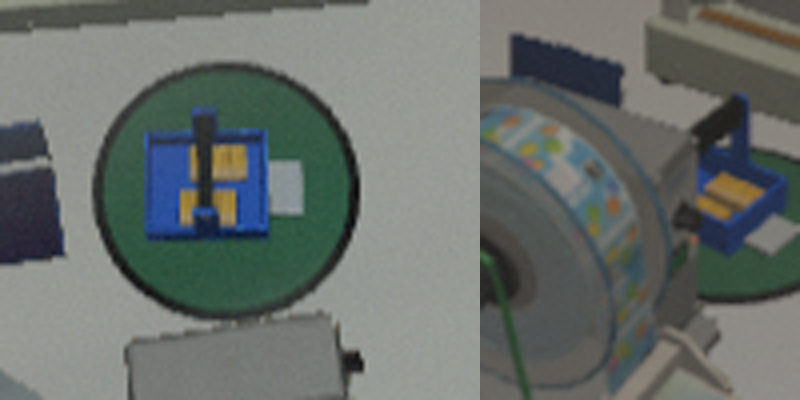

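The caddy stands flat: its outline, columns 145–304, is centred in the mat at columns 95–358. Both pads are inside and the arm is clear, so I'll hand in.

```bash
python3 -c "
from workcell import bot
bot.job_done();print(bot.current_clock())"
```

```text
the job is handed in; nothing more can be done
the job is handed in; nothing more can be done
```

The caddy is out of its dock and standing on the round green mat with both pads inside. I let go of it and handed the job in at about 25 s of the 51 s allowed; no verdict is reported.

- **Unlatching:** I gripped the handle at 40 N and tipped the front up 0.30 rad about the tongue tip. I then drew it 37 mm forward and lifted it clear. The readings between moves showed only the caddy's weight, about 2–3 N, with no sign of jamming.
- **Carrying and placing:** I carried it level over the label dispenser. It met the mat between 3 and 2 mm commanded height, with 6.3 N at contact, which fits the 3 mm mat.
- **Last checks:** The final top view shows the caddy's whole outline well inside the mat and near its centre, with both pads in the box. The arm was clear, reading about 1 N, which is noise. I judged the final pose by eye and did not measure tilt or centring in numbers.
- **Bystanders:** The carry kept well away from all four, and no contact showed in the force readings. I did not measure their positions again afterwards.

None of the checks failed or disagreed.

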